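Zero the kitchen scale with the jar on it

TASK

Stand the short screw-capped jar upright on the middle of the kitchen scale's round pan, gently, without ramming the sprung pan to its bottom stop, and let go of it. Then zero the scale: with the fingers press the lever at its side down past its first two click stops to the third, not on down to the bottom, and finish while still holding it there against its spring. Leave the tin, the salt shaker and the lemon where they are.

Things in the scene. Friction and masses are not known exactly. Their poses are not given: they have to be found in the camera images.
- jar: The short jar: round, brown with a ribbed screw cap, 47 mm in diameter (cap 45 mm) and 88 mm tall, rigid and closed, 0.2 to 0.4 kg. Origin at the centre of its underside, z up along its axis. It stands on the worktop left of the scale, in either of two places; the tin stands in the other.
- scale: Kitchen scale, fixed to the worktop: white housing 150 mm (its x) by 130 mm (its y) by 70 mm high, with a dial on its front (-x) face, a round pan on top and the zeroing lever on its -y side (the robot's right). Origin at the centre of its underside, z up; it is turned at most 0.45 rad about z.
- pan_middle (a point): Centre of the flat upper surface of the scale's round steel pan, 120 mm in diameter, 96 mm above the worktop when empty. Axes as the scale's. The jar belongs here, its axis over this point within 15 mm.
- pan_rod (a joint): How far the pan is pressed down on its spring, in m: 0 empty, 0.018 at the bottom stop. It begins to sink under about 1 N and then sinks 2 mm per N: 2 to 7 mm under the jar's weight alone.
- lever_pad: Black finger pad of the zeroing lever, 44 mm (scale's x) by 40 mm (scale's y) by 12 mm thick, on a thin steel arm that comes out of a slot in the scale's -y side; its centre lies 121 mm from the scale's middle along the scale's -y, 56 mm from the housing's side. The body's origin lies where the arm leaves the housing's side, 2 mm below the pad's middle height; axes as the scale's. The space under and around it is free.
- lever_top (a point): Centre of the upper face of the lever's finger pad: 68 mm above the worktop at rest, 38 mm above it at the third stop, 28 mm at the bottom. Press here straight down.
- lever (a joint): How far the lever is pressed straight down, in m: 0 at rest (top), click stops at 0.010, 0.020 and 0.030, bottom 0.040. Its spring pushes back with about 5 N at rest, 9 N at the third stop; humps with tops at 0.005, 0.015, 0.025 and (past the third stop) 0.035 add about 2 N just before their tops and take about 3 N off just after. It springs back fully to 0 from anywhere when let go.
- small_tin: Food tin, 57 mm in diameter, 72 mm tall, no screw cap; origin at the centre of its underside. Leave it alone.
- salt_shaker: Salt shaker, 44 mm in diameter, 90 mm tall; origin at the centre of its underside. Right of the scale; leave it alone.
- lemon: Lemon, 83 by 58 by 58 mm; origin at the centre of its underside. Right of the scale; leave it alone.
Things that resemble listed ones, but are neither listed nor needed, are in the scene too. Leave any purple look-alike of the jar alone.

How it is judged (in metres and radians):
On the way, in this order (a step that is already met when the one before it is completed fails the run):
1. the jar stands let go on the middle of the pan, the lever still at rest (horizontal distance between jar and pan_middle below 0.015 m and z of jar in the frame of pan_middle between -0.004 and 0.004 m and angle between jar's own z axis and vertical below 0.12 rad and contact force between the fingers and jar below 0.1 N and value of joint lever below 0.003 m), for 0.2 s.
2. the fingers hold the lever at the third click stop (value of joint lever between 0.0255 and 0.0345 m and contact force between the fingers and lever_pad above 2 N), for 0.5 s.
At the end, for the whole second after the job is handed in: The fingers hold the lever pressed at its third stop (25.5 to 34.5 mm down, 2 to 25 N on its pad) while the jar, touched by nothing but the pan, stands still and upright (within 0.12 rad) on the pan with its axis within 15 mm of the pan's middle (all of step 2 and contact force between the fingers and lever_pad below 25 N and horizontal distance between jar and pan_middle below 0.015 m and z of jar in the frame of pan_middle between -0.004 and 0.004 m and angle between jar's own z axis and vertical below 0.12 rad and linear speed of jar below 0.02 m/s and contact force between each of the arm, the fingers and jar below 0.1 N); the arm keeps its last pose, push and grip.
It fails at once if the lever is driven down to its bottom (more than 38 mm) (value of joint lever above 0.038 m).
It fails at once if the sprung pan is rammed to its bottom stop (value of joint pan_rod above 0.017 m).
It fails at once if the tin is moved (distance of small_tin from where it was at the start of the episode above 0.03 m).
It fails at once if the salt shaker is moved (distance of salt_shaker from where it was at the start of the episode above 0.03 m).
It fails at once if the lemon is moved (distance of lemon from where it was at the start of the episode above 0.03 m).
It also fails if it takes over 58 s, if anything falls off the work surface, if the arm or the gripper's body presses on something with over 40 N, if the wrist force passes 120 N, or if a joint passes its speed limit or range.

ROBOT

A 6-joint arm with a two-finger parallel gripper is mounted at the origin on a cart in front of the work surface, level with it; the furniture and walls round the work are solid. World frame = base frame: x ahead of the robot, y to its left, z up, the work surface at z = 0. Lengths are in mm, angles in rad, forces in N, time in s.
With the tool pointing down it reaches from about 275 to 750 mm from the base axis. Payload 10.2 kg.
Tool frame: the origin (TCP) lies at the very end of the fingers, on their centre line; the grasp point (between the pads) lies 19 mm behind it (ctrl.pinch_z is the distance from the TCP to the grasp point, in mm); y points along the fingers, z is the direction in which the jaws open and shut, and the axes are right-handed (so a half turn about y gives the same grasp; the last joint's range is limited). The gripper opens to 85 mm and grips with 20 to 120 N. Pads are 22 mm wide; open, the fingers measure 114 mm over their backs; the gripper's body (76 mm by 85 mm) begins 54 mm behind the grasp point. The pads swing forward as they close: fully open they stand 13 mm farther back than shut.
Start: joints at [-1.418, 0.313, 1.498, -0, 1.331, -0.223], TCP at [192.672, -488.374, 231.294] pointing down, gripper open.
Joint ranges: [-2.94, 2.94], [-0.97, 2.17], [0.19, 2.56], [-1.23, 4.37], [0.02, 3.11], [-2.88, 2.88]. Speed limits (rad/s): [2.39, 2.39, 3.01, 3.14, 3.14, 3.14].

INTERFACE

Orientations are given as a unit quaternion [w, x, y, z].
In Python, from rig import sense, eyes, ctrl gives the robot as it stands. The module is installed in compiled form; this text tells all that it offers.
- The arm moves only by the shell command python3 -m handwheel 'ROWS' [FORCE]. ROWS is JSON, a list of rows, each an object of numbers: "grip": the finger opening in mm, from 0 to 85.4; "tx", "ty", "tz": the shift along the tool's x, y, z in mm; "wx", "wy", "wz": the turn, a rotation vector about the tool's x, y, z in rad. In form: [{"grip": .., "tx": .., "ty": .., "tz": .., "wx": .., "wy": .., "wz": ..}, ...]. A call has 1 to 10 rows; each row shifts and turns the commanded pose from where the row before left it, along the tool's axes as they then stand; what a row does not reach is not made up. A row lasts 1/12 s, in which the tool goes at most 41.7 mm and 7.16 degrees, less where a joint would pass 70% of its speed; a pose out of reach is approached as far as the arm can. A call is refused whole if a number of a shift passes 41.7 or a number of a turn 0.125, either way. A call with a gripper value outside its range is refused whole. The fingers move at their own pace and stop on an object; FORCE is the grip in N (left out, the last holds). Time passes only in rows, so rows that do not move let the fingers close. It gives the time, the measured TCP pose, the force and the opening at its end, in the units of the state.
- sense(): the state, without advancing time (a new reading comes with each control period).
- eyes.capture(name): name is "scene" or "side" or "wrist"; returns a dict with "pixels" (400x640x3 uint8, red, green, blue), "mtx" (3x3 intrinsics, pixels), "R" (3x3) and "t" (3): a world point X has camera coordinates R X + t. Camera axes: x right, y down, z forward; pixel columns grow to the right and rows downward; lengths in mm; the calibration is good to about 2 mm. The wrist camera is an equidistant fisheye: a pixel r from the principal point sees the ray r / f radians off the axis. A picture is of the moment at which its call begins. There is no depth.
- ctrl.finish_job(): hands the job in, once; it reports no verdict.
The state is a dict: "time_s": time; "joints": joint angles; "dq": joint speeds; "tau": joint torques, N m; "eef_pos": TCP position; "ee_rot": TCP orientation; "force": force on the tool from outside, world axes, zero at the start; "wrist_torque": the same for the moment, N m; "grip_width": opening from 0.0 (shut) to 1.0 (fully open).
Only numpy, scipy, OpenCV 4.12 (cv2) and the standard library are available. Lean on these libraries where they do the work, as an engineer would, in place of code of your own. Each camera call takes 0.05 s, during which the arm holds its last target.

## Working session

There is one attempt and no reset: what is moved stays moved. The work goes in short steps, Python scripts to look and compute and a shell command to move; the robot and the scene stay as the last step left them, time stands still between calls to the robot, and variables do not carry over. Pictures are saved under pics/ and viewed, and the job is handed in when it is done.

```bash
mkdir -p pics
python3 - <<'E'
from rig import sense, eyes, ctrl
import cv2,numpy as np
print(sense()); print(ctrl.pinch_z)
for n in ["scene","side","wrist"]:
    c=eyes.capture(n); cv2.imwrite(f"pics/{n}0.png",c["pixels"][:,:,::-1])
    print(n,np.round(c["mtx"],1).tolist(),np.round(c["R"],3).tolist(),np.round(c["t"],1).tolist(), np.round(-c["R"].T@c["t"]))
E
```

```text
{'time_s': 0.0, 'joints': array([-1.41839059e+00,  3.13444616e-01,  1.49844127e+00, -9.36857158e-06,
        1.33100732e+00, -2.23369814e-01]), 'dq': array([-0.00034417, -0.00048716, -0.00133973, -0.00033095, -0.00220989,
       -0.00032803]), 'tau': array([-1.12334965e-03, -4.12267685e+01, -2.59745228e+01, -2.51963884e-04,
        4.10290013e-03, -6.15284932e-06]), 'eef_pos': array([ 192.63245484, -488.10214854,  230.73626051]), 'ee_rot': array([ 0.13209026, -0.13206407,  0.69512172, -0.69420245]), 'force': array([-0.30611128,  0.99780381,  0.63938345]), 'wrist_torque': array([0.06607612, 0.01359464, 0.04412198]), 'grip_width': 1.0010662520051992}
18.700000000000003
scene [[450.7, 0.0, 326.8], [0.0, 450.7, 194.8], [0.0, 0.0, 1.0]] [[-0.735, -0.678, -0.006], [-0.381, 0.421, -0.824], [0.561, -0.603, -0.567]] [362.1, 232.5, 1189.4] [-312.  865.  868.]
side [[514.5, 0.0, 317.8], [0.0, 514.5, 202.1], [0.0, 0.0, 1.0]] [[-0.974, -0.227, 0.02], [-0.149, 0.565, -0.811], [0.173, -0.793, -0.584]] [460.1, 145.7, 1384.7] [ 230. 1120.  918.]
wrist [[309.7, 0.0, 322.3], [0.0, 309.7, 200.6], [0.0, 0.0, 1.0]] [[0.367, -0.93, -0.001], [-0.88, -0.348, 0.323], [-0.301, -0.118, -0.946]] [-524.1, -42.0, 380.8] [ 270. -457.  374.]
```

View pics/scene0.png

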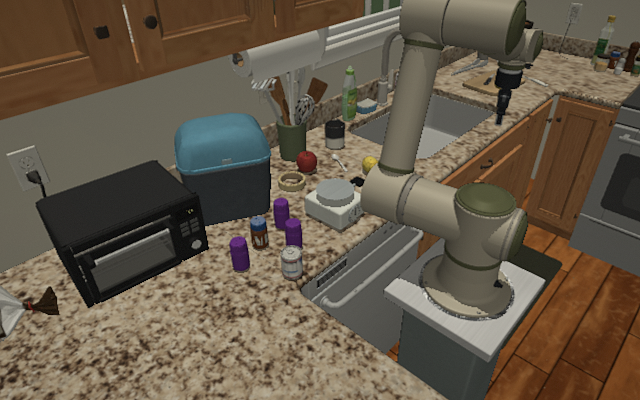

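View pics/side0.png

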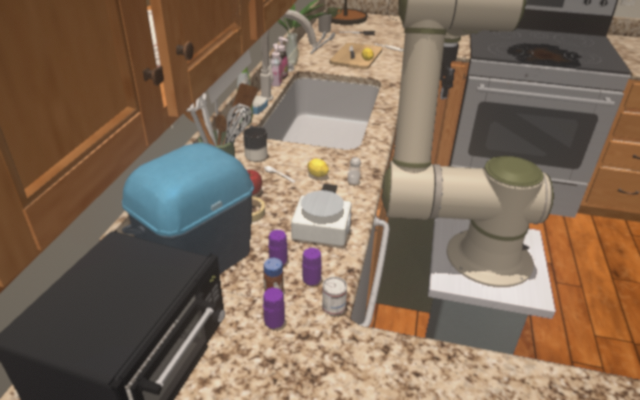

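View pics/wrist0.png

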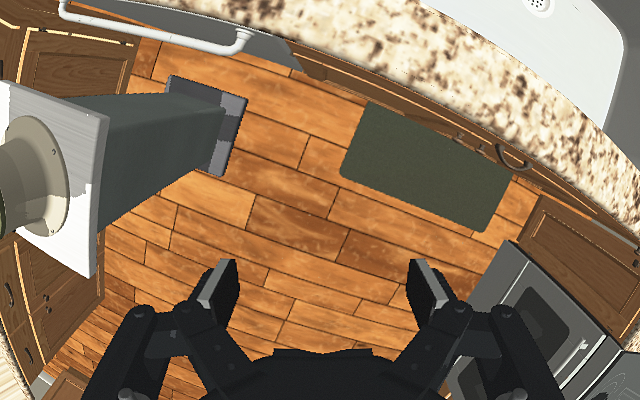

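Run:
```python
import cv2,numpy as np
a=cv2.imread("pics/scene0.png")[150:290,215:385]; b=cv2.imread("pics/side0.png")[145:335,240:400]
a=cv2.resize(a,None,fx=4,fy=4,interpolation=2);b=cv2.resize(b,None,fx=3,fy=3,interpolation=2)
cv2.imwrite("pics/ca.png",a);cv2.imwrite("pics/cb.png",b)
```

```text
(no output)
```

View pics/ca.png

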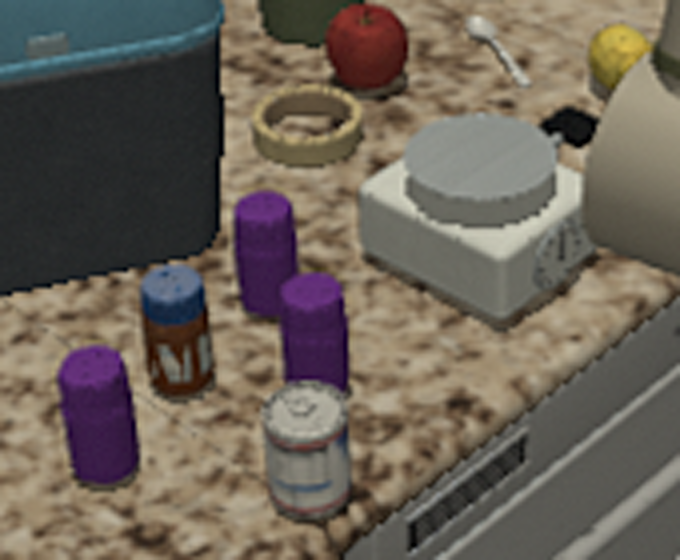

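View pics/cb.png

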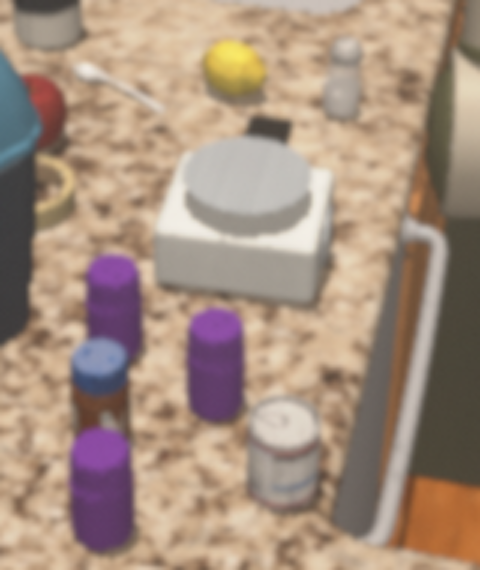

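```bash
cat > h.py <<'E'
import cv2,numpy as np
from rig import sense, eyes, ctrl
def ray(c,u,v,fish=False):
    K=c["mtx"];x=(u-K[0,2])/K[0,0];y=(v-K[1,2])/K[1,1]
    if fish:
        r=np.hypot(x,y); d=np.array([np.sin(r)*x/max(r,1e-9),np.sin(r)*y/max(r,1e-9),np.cos(r)])
    else: d=np.array([x,y,1.])
    d=c["R"].T@d; return -c["R"].T@c["t"], d/np.linalg.norm(d)
def onz(c,u,v,z,fish=False):
    o,d=ray(c,u,v,fish); return o+d*(z-o[2])/d[2]
def proj(c,X,fish=False):
    p=c["R"]@np.asarray(X,float)+c["t"];K=c["mtx"]
    if fish:
        th=np.arctan2(np.hypot(p[0],p[1]),p[2]);a=np.arctan2(p[1],p[0])
        return np.array([K[0,2]+K[0,0]*th*np.cos(a),K[1,2]+K[1,1]*th*np.sin(a)])
    return (K@p)[:2]/p[2]
def tri(L):
    A=0;b=0
    for o,d in L:
        P=np.eye(3)-np.outer(d,d);A=A+P;b=b+P@o
    x=np.linalg.solve(A,b); return x,[np.linalg.norm((np.eye(3)-np.outer(d,d))@(x-o)) for o,d in L]
E
python3 - <<'E'
from h import *
for n,roi in (("scene",(150,290,215,385)),("side",(145,335,240,400))):
    c=eyes.capture(n);img=c["pixels"];hsv=cv2.cvtColor(img,cv2.COLOR_RGB2HSV)
    for nm,lo,hi in (("blue",(100,80,50),(120,255,255)),("brown",(0,120,30),(14,255,160)),("purple",(130,100,40),(160,255,255)),("lemon",(20,150,100),(35,255,255))):
        m=cv2.inRange(hsv,lo,hi);M=np.zeros_like(m);M[roi[0]:roi[1],roi[2]:roi[3]]=m[roi[0]:roi[1],roi[2]:roi[3]]
        k,l,s,ce=cv2.connectedComponentsWithStats(M)
        for i in range(1,k):
            if s[i,4]>40: print(n,nm,s[i],ce[i].round(1), onz(c,s[i,0]+s[i,2]/2,s[i,1]+8,88).round())
C={n:eyes.capture(n) for n in("scene","side")}
print("pan",onz(C["scene"],335.2,189.8,96).round(),onz(C["side"],323,203.7,96).round(),tri([ray(C["scene"],335.2,189.8),ray(C["side"],323,203.7)]))
f=lambda x,y:(215+x/4,150+y/4)
for p in [(362,188),(499,268),(590,190)]: print("hous70",onz(C["scene"],*f(*p),70).round())
g=lambda x,y:(240+x/3,145+y/3)
for p in [(158,235),(322,247),(331,172),(188,155)]: print("side70",onz(C["side"],*g(*p),70).round())
print("pad",onz(C["scene"],*f(572,127),68).round(),onz(C["side"],*g(270,128),68).round())
print("tin",onz(C["scene"],*f(306,412),72).round(),onz(C["side"],*g(284,428),72).round())
print("salt",onz(C["side"],*g(347,50),85).round())
E
```

```text
scene blue [251 220  15  11 107] [258.2 226. ] [490. 281.  88.]
scene brown [296 151  21  21 351] [306.2 161.2] [659. -78.  88.]
scene brown [251 229  17  20 157] [258.8 238.2] [458. 304.  88.]
scene purple [274 198  28  50 792] [287.3 222.5] [505. 155.  88.]
scene purple [230 237  19  34 520] [239.2 253.3] [472. 361.  88.]
scene lemon [363 157  15  14 127] [369.  162.5] [ 470. -194.   88.]
side blue [265 267  16   8  80] [272.4 271.1] [510. 300.  88.]
side brown [249 170  12  22 116] [255.5 178.8] [682. -77.  88.]
side brown [378 199  10  21  88] [381.5 210.1] [298. -29.  88.]
side brown [369 227  13  66 232] [374.7 253.5] [301.  96.  88.]
side brown [265 276  16  11  65] [271.  280.7] [502. 328.  88.]
side brown [370 303  30  24 136] [379.  313.1] [246. 346.  88.]
side purple [270 231  15  30 363] [277.3 243.9] [537. 174.  88.]
side purple [304 249  16  34 432] [311.1 264.5] [438. 217.  88.]
side purple [264 287  19  40 587] [272.9 306. ] [491. 360.  88.]
side lemon [309 160  18  12 144] [317.6 166. ] [ 515. -179.   88.]
pan [451.   6.  96.] [458.   9.  96.] (array([460.66646767,  -4.67685351,  86.06809277]), [np.float64(0.07527352130575729), np.float64(0.07527352130580361)])
hous70 [518.  69.  70.]
hous70 [372.  75.  70.]
hous70 [385. -47.  70.]
side70 [524.  81.  70.]
side70 [379.  61.  70.]
side70 [392. -53.  70.]
side70 [529. -45.  70.]
pad [ 455. -110.   68.] [ 463. -113.   68.]
tin [361. 278.  72.] [367. 289.  72.]
salt [ 411. -250.   85.]
```

```bash
cat >> h.py <<'E'
from scipy.spatial.transform import Rotation as Ro
def RT(s=None):
    s=s or sense(); q=s["ee_rot"]; return Ro.from_quat([q[1],q[2],q[3],q[0]]).as_matrix()
def st():
    s=sense();R=RT(s)
    print("t",round(s["time_s"],2),"pos",s["eef_pos"].round(1),"F",s["force"].round(1),"g",round(s["grip_width"]*85.4,1),"q",s["joints"].round(2))
    print("R cols",R.T.round(3).tolist())
def to(x,y,z): # tool-frame shift to world pos
    s=sense(); print("shift",(RT(s).T@(np.array([x,y,z])-s["eef_pos"])).round(1))
E
python3 - <<'E'
from h import *
st(); to(430,120,270)
R=RT()
# desired: jaws z along world -x/+x ; rotation in tool
for zx in ([1,0,0],[-1,0,0]):
    y=np.array([0,0,-1.]);z=np.array(zx,float);x=np.cross(y,z);D=np.c_[x,y,z]
    print(zx,(Ro.from_matrix(R.T@D)).as_rotvec().round(3))
c=eyes.capture("scene");s=eyes.capture("side")
print("jar",onz(c,258.5,220.2,88).round(),onz(s,273.3,263.3,88).round())
print("box corner",onz(c,215+215/4,150+245/4,0).round())
E
```

```text
t 0.35 pos [ 192.7 -488.3  231.2] F [ 0.8 -0.2 -0.1] g 84.9 q [-1.42  0.31  1.5   0.    1.33 -0.22]
R cols [[-0.93, -0.367, -0.0], [-0.0, 0.0, -1.0], [0.367, -0.93, -0.0]]
shift [-444.   -38.7 -478.8]
[1, 0, 0] [ 0.    -1.195 -0.   ]
[-1, 0, 0] [0.    1.947 0.   ]
jar [517. 258.  88.] [521. 262.  88.]
box corner [622. 136.   0.]
```

```bash
python3 -m handwheel '[{"tx":-15,"ty":-5,"tz":-15},{"tx":-28,"ty":-5,"tz":-30},{"tx":-28,"ty":-5,"tz":-30},{"tx":-28,"ty":-5,"tz":-30},{"tx":-28,"ty":-5,"tz":-30},{"tx":-28,"ty":-5,"tz":-30},{"tx":-28,"ty":-5,"tz":-30},{"tx":-28,"ty":-5,"tz":-30},{"tx":-28,"tz":-30},{"tx":-28,"tz":-30}]'; python3 -m handwheel '[{"tx":-28,"tz":-30},{"tx":-28,"tz":-30},{"tx":-28,"tz":-30},{"tx":-28,"tz":-30},{"tx":-28,"tz":-30},{"tx":-28,"tz":-30},{"tx":-15,"tz":-15},{},{}]';python3 -m handwheel '[{"wy":-0.12},{"wy":-0.12},{"wy":-0.12},{"wy":-0.12},{"wy":-0.12},{"wy":-0.12},{"wy":-0.12},{"wy":-0.12},{"wy":-0.12},{"wy":-0.115}]';python3 -m handwheel '[{},{},{}]'
python3 - <<'E'
from h import *
st()
c=eyes.capture("wrist"); cv2.imwrite("pics/w1.png",c["pixels"][:,:,::-1])
for X in [(518,260,88),(455,5,96),(462,-115,68)]: print(proj(c,X,1))
E
```

```text
t 0.45 pos [ 192.7 -488.3  231.2] F [-0.4  0.5 -0.3] g 85.4 q [-1.42  0.31  1.5   0.    1.33 -0.22]
R cols [[-0.93, -0.367, -0.0], [-0.0, 0.0, -1.0], [0.367, -0.93, -0.0]]
[   3.89149343 -108.85924076]
[  56.98779021 -102.26700804]
[ 125.69945705 -106.19985004]invalid input
invalid input
invalid input
invalid input
```

View pics/w1.png

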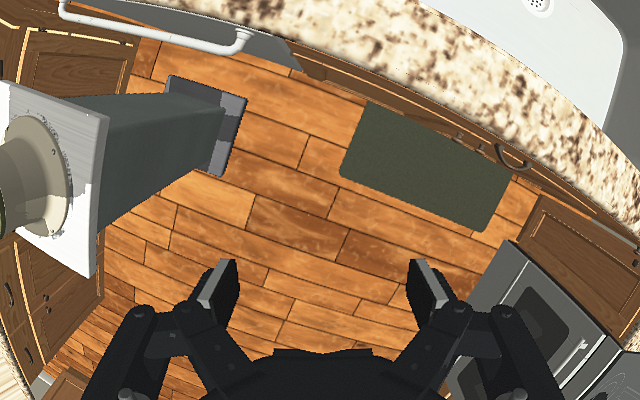

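```bash
python3 -m handwheel '[{"grip":85,"tx":-15,"ty":-5,"tz":-15,"wx":0,"wy":0,"wz":0},{"grip":85,"tx":-28,"ty":-5,"tz":-30,"wx":0,"wy":0,"wz":0},{"grip":85,"tx":-28,"ty":-5,"tz":-30,"wx":0,"wy":0,"wz":0},{"grip":85,"tx":-28,"ty":-5,"tz":-30,"wx":0,"wy":0,"wz":0},{"grip":85,"tx":-28,"ty":-5,"tz":-30,"wx":0,"wy":0,"wz":0},{"grip":85,"tx":-28,"ty":-5,"tz":-30,"wx":0,"wy":0,"wz":0},{"grip":85,"tx":-28,"ty":-5,"tz":-30,"wx":0,"wy":0,"wz":0},{"grip":85,"tx":-28,"ty":-5,"tz":-30,"wx":0,"wy":0,"wz":0},{"grip":85,"tx":-28,"ty":0,"tz":-30,"wx":0,"wy":0,"wz":0},{"grip":85,"tx":-28,"ty":0,"tz":-30,"wx":0,"wy":0,"wz":0}]'
```

```text
time_s: 1.33
eef_pos: [336.7, -123.4, 271.8]
ee_rot: [-0.132, 0.132, -0.694, 0.695]
force: [0.7, -0.8, -0.4]
grip_width: 0.994
```

```bash
python3 -m handwheel '[{"grip":85,"tx":-28,"ty":0,"tz":-30,"wx":0,"wy":0,"wz":0},{"grip":85,"tx":-28,"ty":0,"tz":-30,"wx":0,"wy":0,"wz":0},{"grip":85,"tx":-28,"ty":0,"tz":-30,"wx":0,"wy":0,"wz":0},{"grip":85,"tx":-28,"ty":0,"tz":-30,"wx":0,"wy":0,"wz":0},{"grip":85,"tx":-28,"ty":0,"tz":-30,"wx":0,"wy":0,"wz":0},{"grip":85,"tx":-20,"ty":0,"tz":-20,"wx":0,"wy":0,"wz":0},{"grip":85,"tx":-8,"ty":0,"tz":-10,"wx":0,"wy":0,"wz":0}]'
python3 -m handwheel '[{"grip":85,"tx":0,"ty":0,"tz":0,"wx":0,"wy":-0.12,"wz":0},{"grip":85,"tx":0,"ty":0,"tz":0,"wx":0,"wy":-0.12,"wz":0},{"grip":85,"tx":0,"ty":0,"tz":0,"wx":0,"wy":-0.12,"wz":0},{"grip":85,"tx":0,"ty":0,"tz":0,"wx":0,"wy":-0.12,"wz":0},{"grip":85,"tx":0,"ty":0,"tz":0,"wx":0,"wy":-0.12,"wz":0},{"grip":85,"tx":0,"ty":0,"tz":0,"wx":0,"wy":-0.12,"wz":0},{"grip":85,"tx":0,"ty":0,"tz":0,"wx":0,"wy":-0.12,"wz":0},{"grip":85,"tx":0,"ty":0,"tz":0,"wx":0,"wy":-0.12,"wz":0},{"grip":85,"tx":0,"ty":0,"tz":0,"wx":0,"wy":-0.12,"wz":0},{"grip":85,"tx":0,"ty":0,"tz":0,"wx":0,"wy":-0.115,"wz":0}]'
python3 - <<'E'
from h import *
st()
c=eyes.capture("wrist"); cv2.imwrite("pics/w2.png",c["pixels"][:,:,::-1])
for X in [(518,260,88),(455,5,96),(462,-115,68)]: print(proj(c,X,1))
E
```

```text
time_s: 1.92
eef_pos: [427.3, 106.9, 271.2]
ee_rot: [0.133, -0.133, 0.695, -0.694]
force: [0.7, -0.2, -0.2]
grip_width: 0.994
time_s: 2.75
eef_pos: [426.6, 103.8, 271.4]
ee_rot: [0.502, -0.501, 0.498, -0.499]
force: [0.8, 0.8, 0.0]
grip_width: 0.999
t 2.75 pos [426.6 103.8 271.4] F [0.8 0.8 0. ] g 85.3 q [-0.03  0.09  1.67 -0.    1.38 -0.04]
R cols [[0.006, -1.0, 0.0], [0.0, -0.0, -1.0], [1.0, 0.006, 0.0]]
[410.26464176  35.78576271]
[346.05003428 260.1156207 ]
[345.95998939 321.14291465]
```

View pics/w2.png

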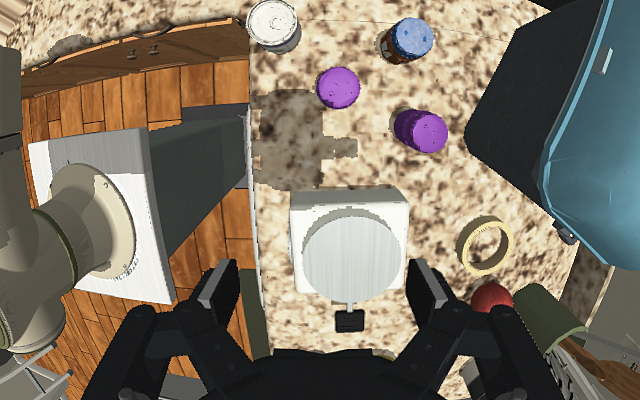

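Run:
```python
from h import *
c=eyes.capture("wrist");img=c["pixels"];hsv=cv2.cvtColor(img,cv2.COLOR_RGB2HSV);g=cv2.cvtColor(img,cv2.COLOR_RGB2GRAY)
def fit(m,nm,z,roi):
    x0,y0,x1,y1=roi;M=np.zeros_like(m);M[y0:y1,x0:x1]=m[y0:y1,x0:x1]
    M=cv2.morphologyEx(M,cv2.MORPH_OPEN,np.ones((3,3)))
    cs,_=cv2.findContours(M,0,1);k=max(cs,key=cv2.contourArea);h=cv2.convexHull(k)
    pts=np.array([onz(c,p[0][0],p[0][1],z,True)[:2] for p in h],np.float32)
    (cx,cy),r=cv2.minEnclosingCircle(pts)
    A=np.c_[2*pts,np.ones(len(pts))];s=np.linalg.lstsq(A,(pts**2).sum(1),rcond=None)[0]
    print(nm,"bbox",cv2.boundingRect(k),"mec",round(cx,1),round(cy,1),round(r,1),"lsq",s[:2].round(1),round(float(np.sqrt(s[2]+s[0]**2+s[1]**2)),1))
fit(cv2.inRange(hsv,(100,70,60),(120,255,255)),"cap",88,(370,5,450,75))
fit(cv2.inRange(hsv,(130,80,130),(160,255,255)),"p1",88,(300,50,370,120))
fit(cv2.inRange(hsv,(130,80,130),(160,255,255)),"p2",88,(390,90,460,165))
print(img[255,350],img[205,350],img[195,350],img[255,298],img[300,380],img[258,404])
fit(cv2.inRange(img,(0,0,0),(45,45,45)),"pad",68,(325,305,372,340))
cr=cv2.resize(img[175:340,270:430,::-1],None,fx=3.6,fy=3.6,interpolation=2);cv2.imwrite("pics/c2.png",cr)
cr=cv2.resize(img[0:120,350:480,::-1],None,fx=4,fy=4,interpolation=2);cv2.imwrite("pics/c3.png",cr)
```

```text
cap bbox (396, 24, 8, 15) mec 504.1 264.7 8.6 lsq [503.6 264.7] 7.6
p1 bbox (319, 67, 41, 40) mec 442.8 200.3 21.5 lsq [442.9 200.7] 21.0
p2 bbox (413, 116, 35, 38) mec 544.3 154.8 21.5 lsq [544.1 154.7] 21.0
[212 218 211] [234 235 218] [120 121 112] [250 251 247] [224 208 176] [225 224 210]
pad bbox (335, 310, 28, 22) mec 466.9 -114.2 27.6 lsq [ 466.7 -114.8] 26.0
```

View pics/c2.png

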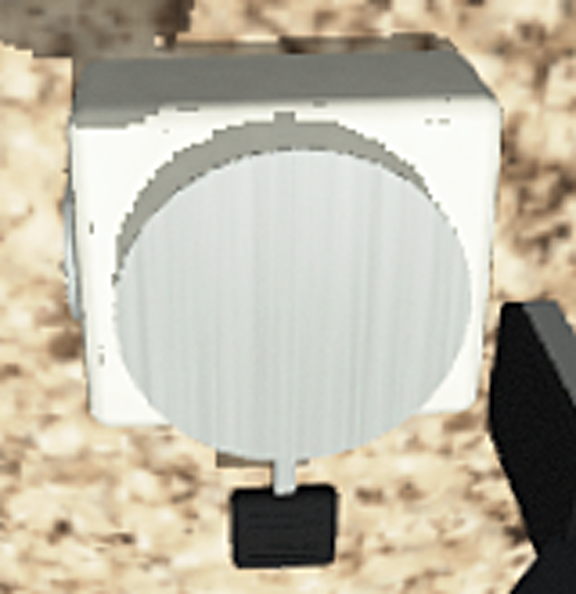

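View pics/c3.png

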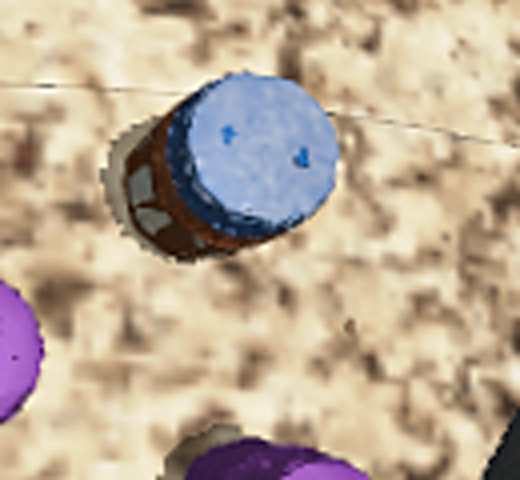

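Run:
```python
from h import *
c=eyes.capture("wrist")
W=lambda x,y:(350+x/4,y/4)
V=lambda x,y:(270+x/3.6,175+y/3.6)
print("jar", onz(c,*W(262,152),88,1).round(1))
for p in [(187,140),(338,160),(262,72),(250,236)]: print(onz(c,*W(*p),88,1).round(1))
print("pan",[onz(c,*V(*p),96,1)[:2].round(1).tolist() for p in [(293,305),(114,300),(472,300),(300,148),(293,462)]])
print("pad",onz(c,*V(284,527),68,1).round(1), [onz(c,*V(*p),68,1)[:2].round(1).tolist() for p in [(232,488),(336,487),(335,566),(234,567)]])
print("housing",[onz(c,*V(*p),70,1)[:2].round(1).tolist() for p in [(74,125),(499,105),(475,410),(92,422)]])
s=eyes.capture("scene");d=eyes.capture("side")
print(tri([ray(c,*W(262,152),True),ray(s,258.5,220.2),ray(d,273.3,263.3)]))
```

```text
jar [524.6 257.7  88. ]
[503.9 259.   88. ]
[546.2 257.9  88. ]
[524.8 280.6  88. ]
[521.2 233.9  88. ]
pan [[460.8, 5.3], [402.3, 7.3], [521.2, 5.8], [460.9, 60.9], [463.9, -60.0]]
pad [ 465.2 -115.8   68. ] [[443.8, -94.6], [484.9, -95.1], [487.7, -138.8], [445.6, -138.0]]
housing [[388.7, 58.6], [530.8, 65.7], [536.1, -58.0], [390.4, -61.0]]
(array([523.14912015, 256.65279025,  84.17742363]), [np.float64(2.94870100400083), np.float64(2.8860014288437643), np.float64(0.9135668558643858)])
```

Run:
```python
from h import *
c=eyes.capture("wrist")
for p in [(465,130),(490,70),(518,10)]: print(onz(c,*p,0,1).round(1))
for p in [(540,170),(600,20)]: print([onz(c,*p,z,1).round().tolist() for z in(100,150,200,250)])
st(); to(524.5,257.7,150)
```

```text
[630.4 152.2  -0. ]
[668. 244.   0.]
[722.3 349.1   0. ]
[[698.0, 120.0, 100.0], [654.0, 131.0, 150.0], [611.0, 141.0, 200.0], [568.0, 152.0, 250.0]]
[[806.0, 339.0, 100.0], [746.0, 315.0, 150.0], [685.0, 291.0, 200.0], [625.0, 267.0, 250.0]]
t 3.05 pos [426.6 103.8 271.3] F [ 1.   0.7 -0.3] g 84.9 q [-0.03  0.09  1.67  0.    1.38 -0.03]
R cols [[-0.003, -1.0, -0.0], [0.0, 0.0, -1.0], [1.0, -0.003, 0.0]]
shift [-154.1  121.3   97.4]
```

```bash
python3 -m handwheel '[{"grip":85,"tx":-20,"ty":0,"tz":12,"wx":0,"wy":0,"wz":0},{"grip":85,"tx":-30,"ty":0,"tz":19,"wx":0,"wy":0,"wz":0},{"grip":85,"tx":-30,"ty":0,"tz":19,"wx":0,"wy":0,"wz":0},{"grip":85,"tx":-30,"ty":20,"tz":19,"wx":0,"wy":0,"wz":0},{"grip":85,"tx":-29,"ty":30,"tz":18,"wx":0,"wy":0,"wz":0},{"grip":85,"tx":-15,"ty":30,"tz":10,"wx":0,"wy":0,"wz":0},{"grip":85,"tx":0,"ty":20,"tz":0,"wx":0,"wy":0,"wz":0},{"grip":85,"tx":0,"ty":20,"tz":0,"wx":0,"wy":0,"wz":0},{"grip":85,"tx":0,"ty":0,"tz":0,"wx":0,"wy":0,"wz":0}]'
python3 - <<'E'
from h import *
st(); to(524.5,257.7,42)
c=eyes.capture("wrist"); cv2.imwrite("pics/w3.png",c["pixels"][:,:,::-1])
print(proj(c,(524.5,257.7,88),1))
E
```

```text
time_s: 3.8
eef_pos: [520.4, 255.2, 149.6]
ee_rot: [-0.497, 0.502, -0.502, 0.499]
force: [-0.2, -0.0, -0.2]
grip_width: 0.995
t 3.8 pos [520.4 255.2 149.6] F [-0.2 -0.  -0.2] g 85.0 q [ 0.25  0.51  1.43 -0.    1.21  0.26]
R cols [[-0.001, -1.0, 0.002], [-0.007, -0.002, -1.0], [1.0, -0.001, -0.007]]
shift [ -2.7 107.6   4.9]
[328.93632238 215.69200241]
```

View pics/w3.png

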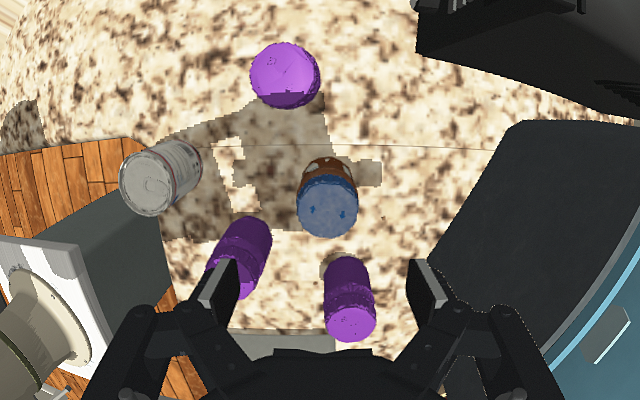

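Run:
```python
from h import *
c=eyes.capture("wrist")
img=c["pixels"]
cv2.imwrite("pics/c4.png",cv2.resize(img[145:265,270:400,::-1],None,fx=5,fy=5,interpolation=2))
hsv=cv2.cvtColor(img,cv2.COLOR_RGB2HSV)
m=cv2.inRange(hsv,(100,60,60),(122,255,255));m[:145]=0;m[265:]=0;m[:,:270]=0;m[:,400:]=0
ys,xs=np.nonzero(m);print(xs.min(),xs.max(),ys.min(),ys.max())
```

```text
295 355 173 236
```

View pics/c4.png

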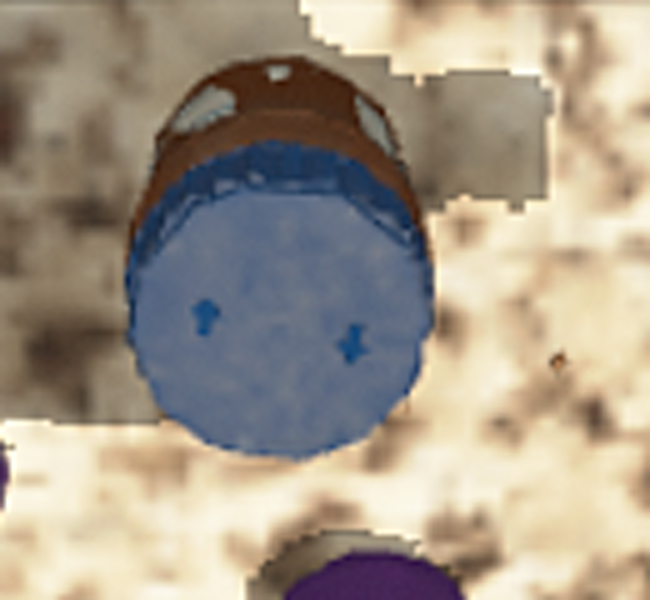

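Run:
```python
from h import *
c=eyes.capture("wrist")
p=onz(c,326,209.4,88,1);print(p, [onz(c,270+a/5,145+b/5,88,1).round(1).tolist() for a,b in((130,300),(433,300),(280,188),(285,458))])
st();to(p[0],p[1],42)
```

```text
[524.70461154 261.05727338  88.        ] [[503.2, 264.4, 88.0], [546.7, 264.4, 88.0], [524.7, 281.1, 88.0], [525.5, 239.4, 88.0]]
t 3.95 pos [522.7 255.5 155.2] F [ 0.1  0.7 -0.8] g 84.8 q [0.25 0.5  1.43 0.   1.21 0.25]
R cols [[-0.001, -1.0, -0.0], [0.002, 0.0, -1.0], [1.0, -0.001, 0.002]]
shift [ -5.6 113.2   1.8]
```

```bash
python3 -m handwheel '[{"grip":85,"tx":-5,"ty":10,"tz":2,"wx":0,"wy":0,"wz":0},{"grip":85,"tx":0,"ty":20,"tz":0,"wx":0,"wy":0,"wz":0},{"grip":85,"tx":0,"ty":25,"tz":0,"wx":0,"wy":0,"wz":0},{"grip":85,"tx":0,"ty":25,"tz":0,"wx":0,"wy":0,"wz":0},{"grip":85,"tx":0,"ty":20,"tz":0,"wx":0,"wy":0,"wz":0},{"grip":85,"tx":0,"ty":13,"tz":0,"wx":0,"wy":0,"wz":0},{"grip":85,"tx":0,"ty":0,"tz":0,"wx":0,"wy":0,"wz":0},{"grip":85,"tx":0,"ty":0,"tz":0,"wx":0,"wy":0,"wz":0}]'
python3 - <<'E'
from h import *
st()
c=eyes.capture("wrist"); cv2.imwrite("pics/w5.png",c["pixels"][:,:,::-1])
E
```

```text
time_s: 4.62
eef_pos: [524.5, 260.6, 41.2]
ee_rot: [-0.5, 0.5, -0.5, 0.5]
force: [-0.1, 0.2, 0.4]
grip_width: 0.996
t 4.62 pos [524.5 260.6  41.2] F [-0.1  0.2  0.4] g 85.1 q [0.26 0.65 1.51 0.   0.98 0.26]
R cols [[-0.0, -1.0, -0.0], [0.001, 0.0, -1.0], [1.0, -0.0, 0.001]]
```

View pics/w5.png

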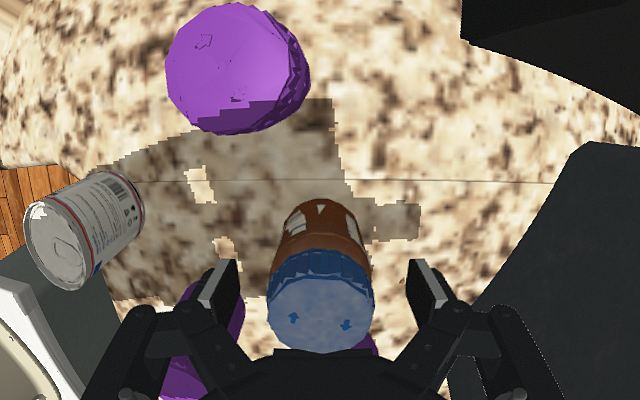

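The jar (cap at (320,300)) sits centred between the pads, with the purple look-alikes clear of the fingers. Closing now.

```bash
python3 -m handwheel '[{"grip":60,"tx":0,"ty":0,"tz":0,"wx":0,"wy":0,"wz":0},{"grip":50,"tx":0,"ty":0,"tz":0,"wx":0,"wy":0,"wz":0},{"grip":40,"tx":0,"ty":0,"tz":0,"wx":0,"wy":0,"wz":0},{"grip":35,"tx":0,"ty":0,"tz":0,"wx":0,"wy":0,"wz":0},{"grip":35,"tx":0,"ty":0,"tz":0,"wx":0,"wy":0,"wz":0},{"grip":35,"tx":0,"ty":0,"tz":0,"wx":0,"wy":0,"wz":0},{"grip":35,"tx":0,"ty":0,"tz":0,"wx":0,"wy":0,"wz":0},{"grip":35,"tx":0,"ty":0,"tz":0,"wx":0,"wy":0,"wz":0}]' 45
python3 -m handwheel '[{"grip":35,"tx":0,"ty":-5,"tz":0,"wx":0,"wy":0,"wz":0},{"grip":35,"tx":0,"ty":-15,"tz":0,"wx":0,"wy":0,"wz":0},{"grip":35,"tx":0,"ty":-25,"tz":0,"wx":0,"wy":0,"wz":0},{"grip":35,"tx":0,"ty":-30,"tz":0,"wx":0,"wy":0,"wz":0},{"grip":35,"tx":0,"ty":-30,"tz":0,"wx":0,"wy":0,"wz":0},{"grip":35,"tx":0,"ty":-20,"tz":0,"wx":0,"wy":0,"wz":0},{"grip":35,"tx":0,"ty":-10,"tz":0,"wx":0,"wy":0,"wz":0},{"grip":35,"tx":0,"ty":0,"tz":0,"wx":0,"wy":0,"wz":0}]'
python3 - <<'E'
from h import *
st();to(461.5,2.5,180)
c=eyes.capture("wrist"); cv2.imwrite("pics/w6.png",c["pixels"][:,:,::-1])
c=eyes.capture("side"); cv2.imwrite("pics/s6.png",c["pixels"][:,:,::-1])
E
```

```text
time_s: 5.33
eef_pos: [524.3, 260.6, 41.8]
ee_rot: [0.5, -0.5, 0.5, -0.5]
force: [-2.6, -0.4, 5.8]
grip_width: 0.526
time_s: 6.0
eef_pos: [524.8, 260.6, 177.8]
ee_rot: [0.501, -0.499, 0.499, -0.501]
force: [0.2, 0.7, -3.1]
grip_width: 0.525
t 6.0 pos [524.8 260.6 177.8] F [ 0.2  0.7 -3.1] g 44.8 q [0.26 0.49 1.39 0.   1.26 0.26]
R cols [[0.0, -1.0, -0.001], [0.003, 0.001, -1.0], [1.0, -0.0, 0.003]]
shift [258.1  -2.7 -63.3]
```

View pics/w6.png

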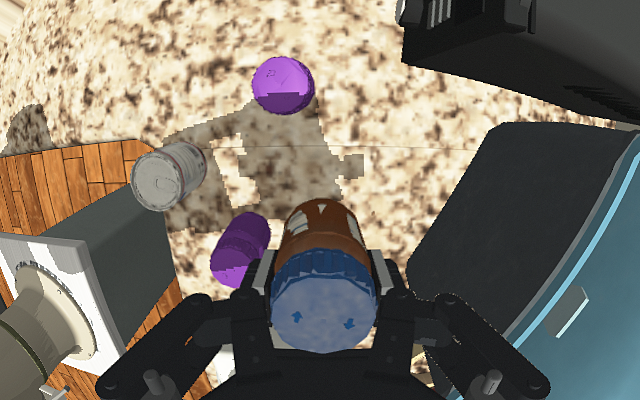

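View pics/s6.png

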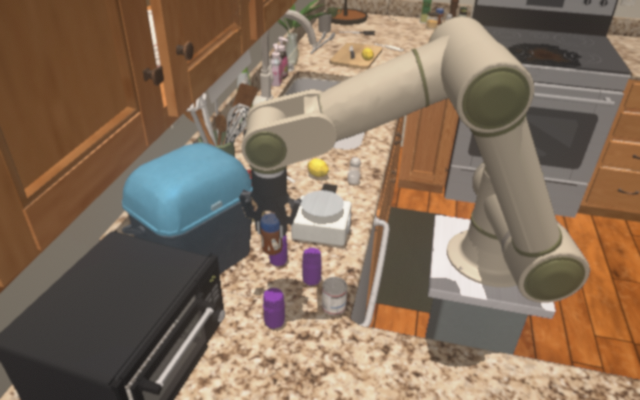

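```bash
python3 -m handwheel '[{"grip":35,"tx":12,"ty":0,"tz":-3,"wx":0,"wy":0,"wz":0},{"grip":35,"tx":24,"ty":0,"tz":-6,"wx":0,"wy":0,"wz":0},{"grip":35,"tx":30,"ty":-4,"tz":-8,"wx":0,"wy":0,"wz":0},{"grip":35,"tx":30,"ty":-4,"tz":-8,"wx":0,"wy":0,"wz":0},{"grip":35,"tx":30,"ty":-4,"tz":-8,"wx":0,"wy":0,"wz":0},{"grip":35,"tx":30,"ty":0,"tz":-8,"wx":0,"wy":0,"wz":0},{"grip":35,"tx":24,"ty":0,"tz":-6,"wx":0,"wy":0,"wz":0},{"grip":35,"tx":12,"ty":0,"tz":-3,"wx":0,"wy":0,"wz":0},{"grip":35,"tx":0,"ty":0,"tz":0,"wx":0,"wy":0,"wz":0}]'
python3 - <<'E'
from h import *
st();to(461.5,2.5,180)
c=eyes.capture("wrist"); cv2.imwrite("pics/w7.png",c["pixels"][:,:,::-1])
c=eyes.capture("side"); cv2.imwrite("pics/s7.png",cv2.resize(c["pixels"][120:260,230:420,::-1],None,fx=4,fy=4,interpolation=2))
c=eyes.capture("scene"); cv2.imwrite("pics/sc7.png",cv2.resize(c["pixels"][120:260,240:430,::-1],None,fx=4,fy=4,interpolation=2))
E
```

```text
time_s: 6.85
eef_pos: [473.1, 66.5, 186.2]
ee_rot: [0.498, -0.5, 0.501, -0.5]
force: [-0.0, 0.0, -3.8]
grip_width: 0.526
t 6.85 pos [473.1  66.5 186.2] F [-0.   0.  -3.8] g 44.9 q [-0.11  0.25  1.7  -0.    1.19 -0.1 ]
R cols [[-0.003, -1.0, 0.0], [-0.003, -0.0, -1.0], [1.0, -0.003, -0.003]]
shift [ 64.    6.3 -11.4]
```

View pics/w7.png

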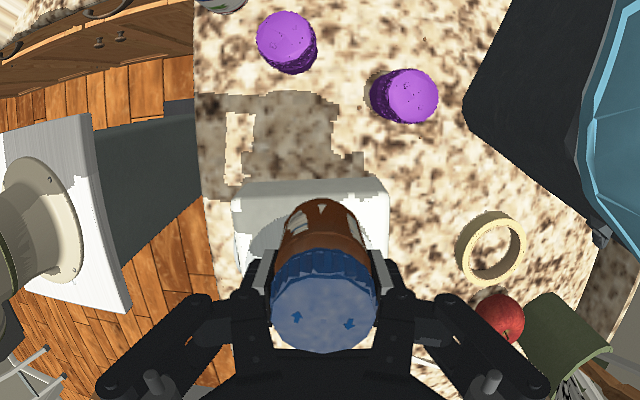

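View pics/s7.png

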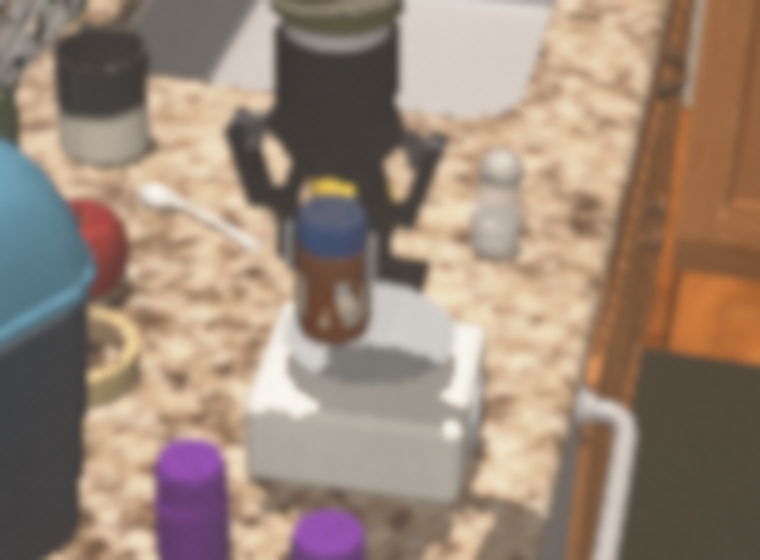

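View pics/sc7.png

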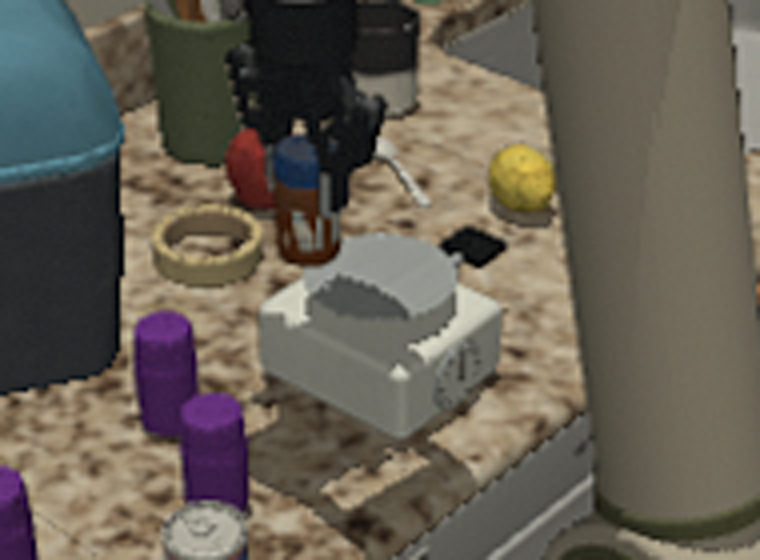

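```bash
python3 -m handwheel '[{"grip":35,"tx":10,"ty":0,"tz":-2,"wx":0,"wy":0,"wz":0},{"grip":35,"tx":20,"ty":0,"tz":-4,"wx":0,"wy":0,"wz":0},{"grip":35,"tx":20,"ty":0,"tz":-4,"wx":0,"wy":0,"wz":0},{"grip":35,"tx":10,"ty":5,"tz":-2,"wx":0,"wy":0,"wz":0},{"grip":35,"tx":3.5,"ty":10,"tz":-0.5,"wx":0,"wy":0,"wz":0},{"grip":35,"tx":0,"ty":10,"tz":0,"wx":0,"wy":0,"wz":0},{"grip":35,"tx":0,"ty":10,"tz":0,"wx":0,"wy":0,"wz":0},{"grip":35,"tx":0,"ty":4,"tz":0,"wx":0,"wy":0,"wz":0},{"grip":35,"tx":0,"ty":0,"tz":0,"wx":0,"wy":0,"wz":0},{"grip":35,"tx":0,"ty":0,"tz":0,"wx":0,"wy":0,"wz":0}]'
python3 - <<'E'
from h import *
st()
c=eyes.capture("wrist"); cv2.imwrite("pics/w8.png",c["pixels"][:,:,::-1])
c=eyes.capture("side"); cv2.imwrite("pics/s8.png",cv2.resize(c["pixels"][120:260,230:420,::-1],None,fx=4,fy=4,interpolation=2))
c=eyes.capture("scene"); cv2.imwrite("pics/sc8.png",cv2.resize(c["pixels"][120:260,240:430,::-1],None,fx=4,fy=4,interpolation=2))
E
```

```text
time_s: 7.83
eef_pos: [461.8, 5.1, 148.8]
ee_rot: [-0.5, 0.5, -0.5, 0.5]
force: [0.5, 0.3, -2.8]
grip_width: 0.521
t 7.83 pos [461.8   5.1 148.8] F [ 0.5  0.3 -2.8] g 44.5 q [-0.24  0.26  1.8   0.    1.08 -0.24]
R cols [[0.0, -1.0, -0.0], [-0.0, 0.0, -1.0], [1.0, 0.0, -0.0]]
```

View pics/w8.png

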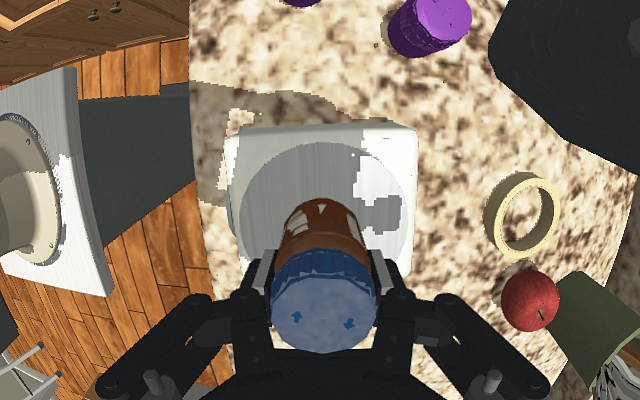

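View pics/s8.png

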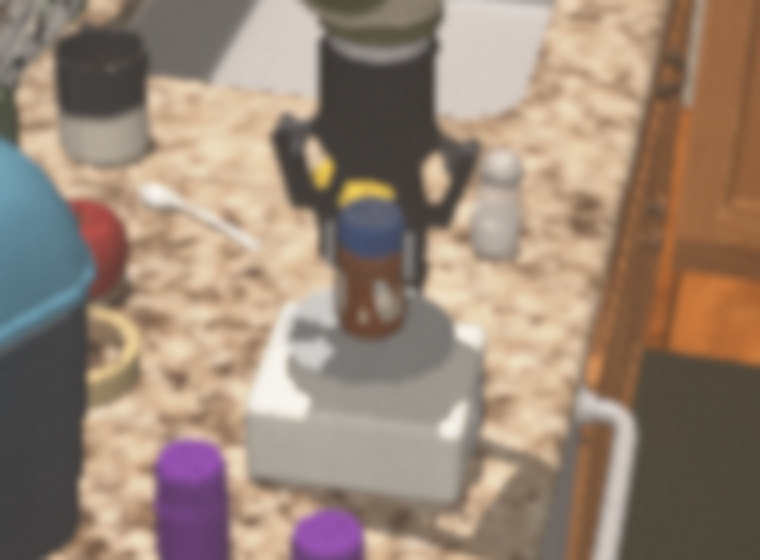

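View pics/sc8.png

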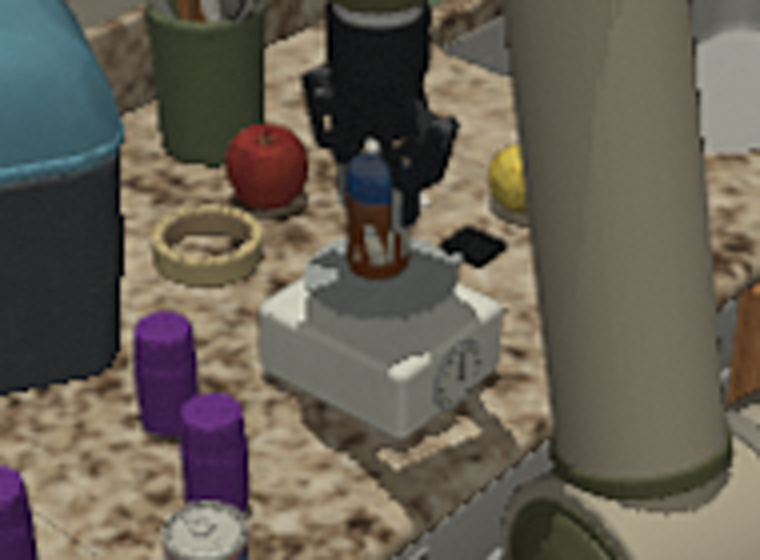

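Run:
```python
from h import *
c=eyes.capture("wrist")
pr=lambda n,x,y:print(n,onz(c,x,y,96,1).round(1))
pr("top",324,142);pr("l",239,215);pr("r",409,215)
c=eyes.capture("wrist")
cv2.imwrite("pics/c9.png",cv2.resize(c["pixels"][110:260,210:430,::-1],None,fx=3.6,fy=3.6,interpolation=2))
st();to(461,4,0)
```

```text
top [462.9  61.1  96. ]
l [403.8  11.1  96. ]
r [522.4  11.1  96. ]
t 8.08 pos [461.8   4.9 149.2] F [ 0.1  0.4 -3.4] g 44.4 q [-0.24  0.26  1.8  -0.    1.08 -0.24]
R cols [[0.0, -1.0, 0.0], [0.001, -0.0, -1.0], [1.0, 0.0, 0.001]]
shift [  0.9 149.2  -1. ]
```

View pics/c9.png

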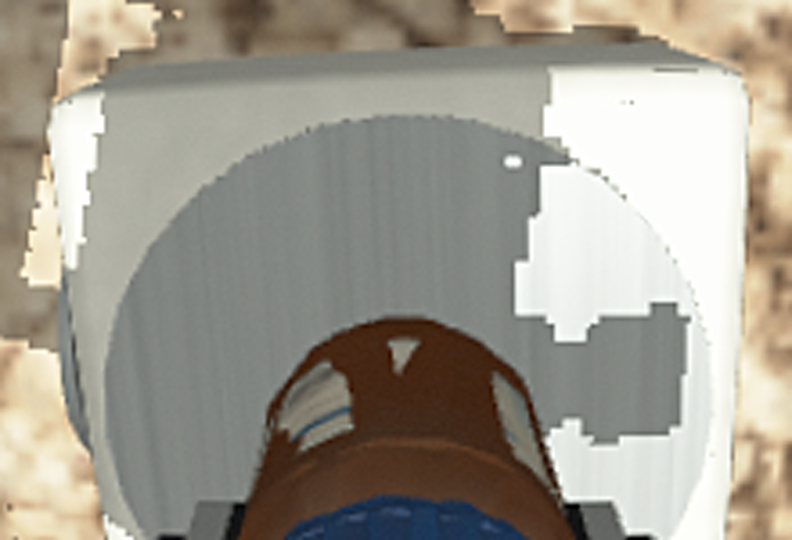

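```bash
python3 -m handwheel '[{"grip":35,"tx":3,"ty":3,"tz":1,"wx":0,"wy":0,"wz":0},{"grip":35,"tx":0,"ty":3,"tz":0,"wx":0,"wy":0,"wz":0},{"grip":35,"tx":0,"ty":2,"tz":0,"wx":0,"wy":0,"wz":0},{"grip":35,"tx":0,"ty":1,"tz":0,"wx":0,"wy":0,"wz":0},{"grip":35,"tx":0,"ty":1,"tz":0,"wx":0,"wy":0,"wz":0},{"grip":35,"tx":0,"ty":1,"tz":0,"wx":0,"wy":0,"wz":0},{"grip":35,"tx":0,"ty":1,"tz":0,"wx":0,"wy":0,"wz":0},{"grip":35,"tx":0,"ty":0,"tz":0,"wx":0,"wy":0,"wz":0}]'
python3 -m handwheel '[{"grip":35,"tx":0,"ty":1,"tz":0,"wx":0,"wy":0,"wz":0},{"grip":35,"tx":0,"ty":0.5,"tz":0,"wx":0,"wy":0,"wz":0},{"grip":35,"tx":0,"ty":0,"tz":0,"wx":0,"wy":0,"wz":0},{"grip":35,"tx":0,"ty":0,"tz":0,"wx":0,"wy":0,"wz":0}]'
```

```text
time_s: 8.75
eef_pos: [462.7, 1.9, 136.8]
ee_rot: [0.5, -0.5, 0.5, -0.5]
force: [-0.4, 0.1, -1.7]
grip_width: 0.521
time_s: 9.08
eef_pos: [462.7, 1.9, 135.4]
ee_rot: [0.5, -0.5, 0.5, -0.5]
force: [-0.9, 0.2, -0.9]
grip_width: 0.523
```

```bash
python3 -m handwheel '[{"grip":35,"tx":0,"ty":1,"tz":0,"wx":0,"wy":0,"wz":0},{"grip":35,"tx":0,"ty":0.5,"tz":0,"wx":0,"wy":0,"wz":0},{"grip":35,"tx":0,"ty":0,"tz":0,"wx":0,"wy":0,"wz":0},{"grip":35,"tx":0,"ty":0,"tz":0,"wx":0,"wy":0,"wz":0}]'
python3 -m handwheel '[{"grip":35,"tx":0,"ty":0,"tz":0,"wx":0,"wy":0,"wz":0},{"grip":35,"tx":0,"ty":0,"tz":0,"wx":0,"wy":0,"wz":0}]'
python3 - <<'E'
from h import *
c=eyes.capture("scene"); cv2.imwrite("pics/sc10.png",cv2.resize(c["pixels"][120:260,240:430,::-1],None,fx=4,fy=4,interpolation=2))
st()
E
```

```text
time_s: 9.42
eef_pos: [462.7, 1.9, 133.8]
ee_rot: [-0.5, 0.5, -0.5, 0.5]
force: [0.0, 0.1, -0.9]
grip_width: 0.527
time_s: 9.58
eef_pos: [462.7, 1.9, 133.8]
ee_rot: [-0.5, 0.5, -0.5, 0.5]
force: [-0.6, 0.6, 0.9]
grip_width: 0.527
t 9.63 pos [462.7   1.9 133.9] F [-0.3  0.1  0.1] g 44.6 q [-0.25  0.29  1.81  0.    1.04 -0.25]
R cols [[-0.0, -1.0, 0.0], [0.0, -0.0, -1.0], [1.0, -0.0, 0.0]]
```

View pics/sc10.png

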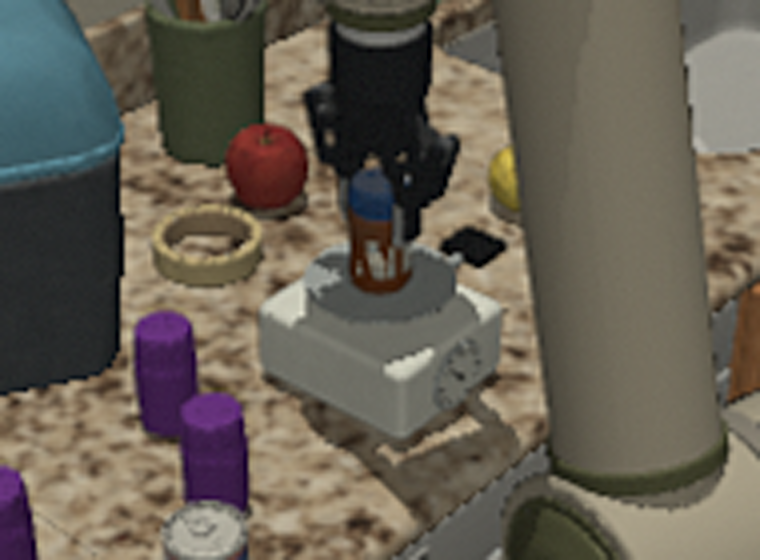

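```bash
python3 -m handwheel '[{"grip":50,"tx":0,"ty":0,"tz":0,"wx":0,"wy":0,"wz":0},{"grip":54,"tx":0,"ty":0,"tz":0,"wx":0,"wy":0,"wz":0},{"grip":60,"tx":0,"ty":0,"tz":0,"wx":0,"wy":0,"wz":0},{"grip":70,"tx":0,"ty":0,"tz":0,"wx":0,"wy":0,"wz":0},{"grip":80,"tx":0,"ty":0,"tz":0,"wx":0,"wy":0,"wz":0},{"grip":80,"tx":0,"ty":0,"tz":0,"wx":0,"wy":0,"wz":0},{"grip":80,"tx":0,"ty":0,"tz":0,"wx":0,"wy":0,"wz":0}]' 20
python3 - <<'E'
from h import *
c=eyes.capture("wrist"); cv2.imwrite("pics/w11.png",c["pixels"][:,:,::-1])
st()
E
```

```text
time_s: 10.22
eef_pos: [462.7, 1.9, 133.8]
ee_rot: [0.5, -0.5, 0.5, -0.5]
force: [-0.4, -0.4, -0.3]
grip_width: 0.939
t 10.27 pos [462.7   1.9 133.8] F [ 0.3 -0.  -0.2] g 80.0 q [-0.25  0.29  1.81 -0.    1.04 -0.25]
R cols [[0.0, -1.0, 0.0], [0.0, -0.0, -1.0], [1.0, 0.0, 0.0]]
```

View pics/w11.png

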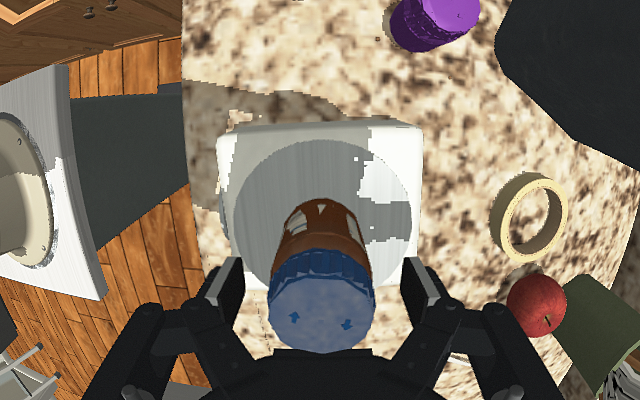

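```bash
python3 -m handwheel '[{"grip":80,"tx":0,"ty":-5,"tz":0,"wx":0,"wy":0,"wz":0},{"grip":80,"tx":0,"ty":-10,"tz":0,"wx":0,"wy":0,"wz":0},{"grip":80,"tx":0,"ty":-20,"tz":0,"wx":0,"wy":0,"wz":0},{"grip":80,"tx":0,"ty":-30,"tz":0,"wx":0,"wy":0,"wz":0},{"grip":80,"tx":0,"ty":-30,"tz":0,"wx":0,"wy":0,"wz":0},{"grip":80,"tx":0,"ty":-20,"tz":0,"wx":0,"wy":0,"wz":0},{"grip":80,"tx":0,"ty":-10,"tz":0,"wx":0,"wy":0,"wz":0},{"grip":80,"tx":0,"ty":0,"tz":0,"wx":0,"wy":0,"wz":0}]'
python3 - <<'E'
from h import *
c=eyes.capture("wrist"); cv2.imwrite("pics/w12.png",c["pixels"][:,:,::-1])
c=eyes.capture("scene"); cv2.imwrite("pics/sc12.png",cv2.resize(c["pixels"][120:260,240:430,::-1],None,fx=4,fy=4,interpolation=2))
st();to(465.5,-117,260)
E
```

```text
time_s: 10.93
eef_pos: [463.4, 1.8, 261.3]
ee_rot: [-0.501, 0.499, -0.499, 0.501]
force: [0.8, 0.6, 0.4]
grip_width: 0.933
t 11.03 pos [462.5   2.  258.5] F [-0.6 -0.3 -0.4] g 80.1 q [-0.25  0.15  1.63 -0.    1.36 -0.25]
R cols [[0.0, -1.0, -0.0], [-0.0, 0.0, -1.0], [1.0, 0.0, -0.0]]
shift [119.   -1.5   3. ]
```

View pics/w12.png

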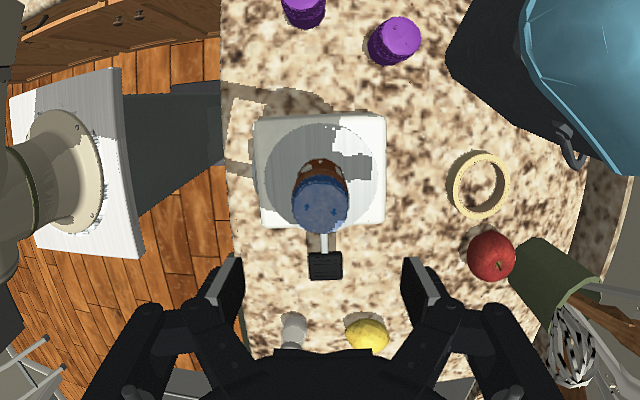

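View pics/sc12.png

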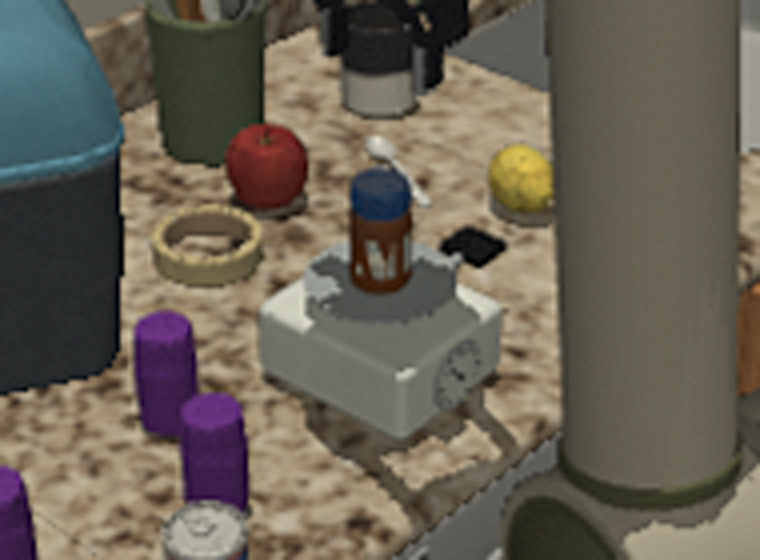

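Run:
```python
from h import *
c=eyes.capture("wrist");img=c["pixels"]
cv2.imwrite("pics/c13.png",cv2.resize(img[100:290,240:400,::-1],None,fx=3.1,fy=3.1,interpolation=2))
m=cv2.inRange(img,(0,0,0),(45,45,45));m[:250]=0;m[285:]=0;m[:,:300]=0;m[:,352:]=0
cs,_=cv2.findContours(m,0,1);k=max(cs,key=cv2.contourArea);print(cv2.minAreaRect(k))
b=cv2.boxPoints(cv2.minAreaRect(k));P=np.array([onz(c,*p,68,1)[:2] for p in b]);print(P.round(1).tolist(),P.mean(0))
```

```text
((326.60223388671875, 266.95404052734375), (27.351266860961914, 33.595848083496094), 87.61405944824219)
[[446.3, -97.0], [487.2, -95.1], [489.9, -135.2], [446.9, -137.3]] [ 467.57500427 -116.11752585]
```

View pics/c13.png

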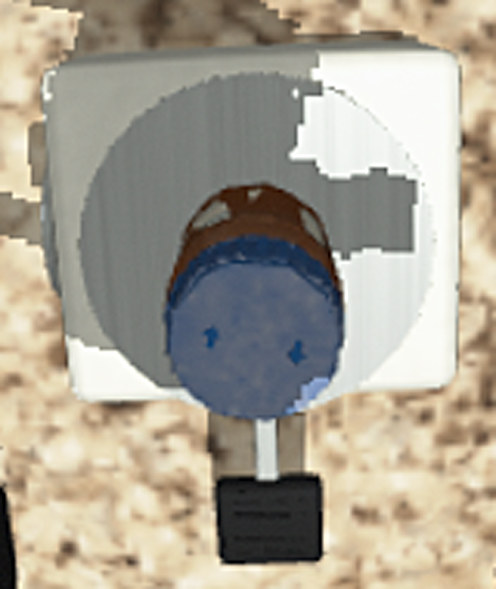

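Run:
```python
from h import *
c=eyes.capture("wrist")
f=lambda x,y,z:print(onz(c,240+x/3.1,100+y/3.1,z,1).round(1))
f(254,337,179.5);f(78,240,91.5);f(436,240,91.5);f(257,72,91.5)
```

```text
[461.7   3.7 179.5]
[402.3   5.7  91.5]
[522.6   5.8  91.5]
[462.4  61.2  91.5]
```

```bash
python3 -m handwheel '[{"grip":80,"tx":15,"ty":0,"tz":0.5,"wx":0,"wy":0,"wz":0},{"grip":60,"tx":30,"ty":0,"tz":1,"wx":0,"wy":0,"wz":0},{"grip":40,"tx":30,"ty":0,"tz":1,"wx":0,"wy":0,"wz":0},{"grip":20,"tx":30,"ty":0,"tz":1,"wx":0,"wy":0,"wz":0},{"grip":0,"tx":15,"ty":0,"tz":1,"wx":0,"wy":0.12,"wz":0},{"grip":0,"tx":0,"ty":0,"tz":0,"wx":0,"wy":0.12,"wz":0},{"grip":0,"tx":0,"ty":0,"tz":0,"wx":0,"wy":0.12,"wz":0},{"grip":0,"tx":0,"ty":0,"tz":0,"wx":0,"wy":0.12,"wz":0},{"grip":0,"tx":0,"ty":0,"tz":0,"wx":0,"wy":0.12,"wz":0},{"grip":0,"tx":0,"ty":0,"tz":0,"wx":0,"wy":0.12,"wz":0}]'
python3 -m handwheel '[{"grip":0,"tx":0,"ty":0,"tz":0,"wx":0,"wy":0.12,"wz":0},{"grip":0,"tx":0,"ty":0,"tz":0,"wx":0,"wy":0.12,"wz":0},{"grip":0,"tx":0,"ty":0,"tz":0,"wx":0,"wy":0.12,"wz":0},{"grip":0,"tx":0,"ty":0,"tz":0,"wx":0,"wy":0.12,"wz":0},{"grip":0,"tx":0,"ty":0,"tz":0,"wx":0,"wy":0.12,"wz":0},{"grip":0,"tx":0,"ty":0,"tz":0,"wx":0,"wy":0.12,"wz":0},{"grip":0,"tx":0,"ty":0,"tz":0,"wx":0,"wy":0.12,"wz":0},{"grip":0,"tx":0,"ty":0,"tz":0,"wx":0,"wy":0.12,"wz":0},{"grip":0,"tx":0,"ty":0,"tz":0,"wx":0,"wy":0.12,"wz":0},{"grip":0,"tx":0,"ty":0,"tz":0,"wx":0,"wy":0.12,"wz":0}]'
python3 -m handwheel '[{"grip":0,"tx":0,"ty":0,"tz":0,"wx":0,"wy":0.12,"wz":0},{"grip":0,"tx":0,"ty":0,"tz":0,"wx":0,"wy":0.12,"wz":0},{"grip":0,"tx":0,"ty":0,"tz":0,"wx":0,"wy":0.12,"wz":0},{"grip":0,"tx":0,"ty":0,"tz":0,"wx":0,"wy":0.12,"wz":0},{"grip":0,"tx":0,"ty":0,"tz":0,"wx":0,"wy":0.12,"wz":0},{"grip":0,"tx":0,"ty":0,"tz":0,"wx":0,"wy":0.12,"wz":0},{"grip":0,"tx":0,"ty":0,"tz":0,"wx":0,"wy":0,"wz":0}]'
python3 - <<'E'
from h import *
c=eyes.capture("wrist"); cv2.imwrite("pics/w14.png",c["pixels"][:,:,::-1])
c=eyes.capture("scene"); cv2.imwrite("pics/sc14.png",cv2.resize(c["pixels"][120:260,240:430,::-1],None,fx=4,fy=4,interpolation=2))
st();to(467,-118,90)
E
```

```text
time_s: 11.97
eef_pos: [466.9, -118.0, 257.8]
ee_rot: [0.289, -0.29, 0.646, -0.644]
force: [-0.8, -0.0, -0.2]
grip_width: 0.001
time_s: 12.8
eef_pos: [466.8, -117.9, 257.8]
ee_rot: [-0.126, 0.124, 0.696, -0.696]
force: [0.5, 0.3, 0.5]
grip_width: -0.005
time_s: 13.38
eef_pos: [466.9, -118.0, 257.8]
ee_rot: [0.362, -0.361, -0.608, 0.608]
force: [0.6, -0.1, -0.1]
grip_width: 0.002
t 13.48 pos [ 467.  -118.   258.2] F [-0.5  0.1  0.3] g 0.1 q [-0.49  0.2   1.58 -0.    1.37  2.14]
R cols [[-0.484, 0.875, 0.001], [-0.001, 0.001, -1.0], [-0.875, -0.484, 0.001]]
shift [-2.000e-01  1.682e+02 -1.000e-01]
```

View pics/w14.png

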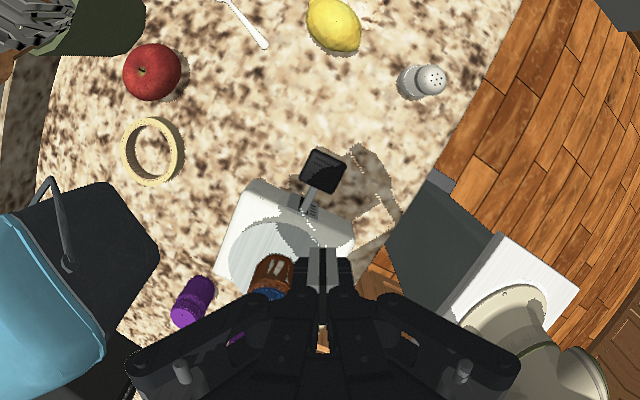

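View pics/sc14.png

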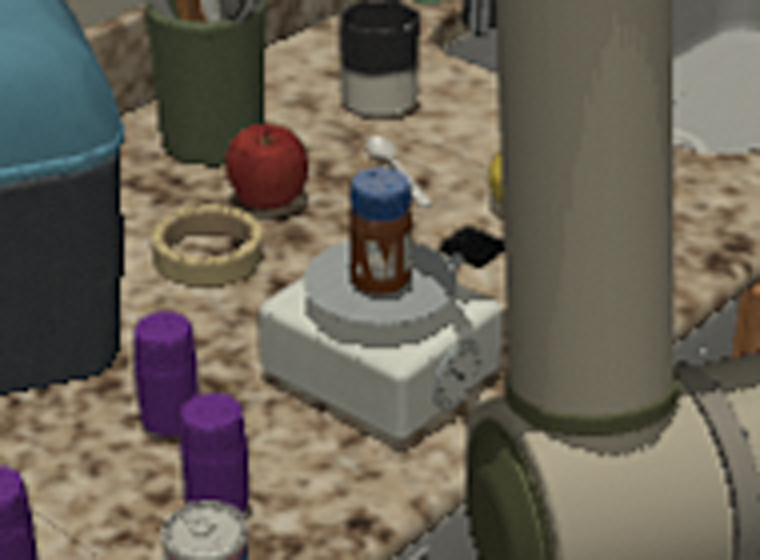

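Run:
```python
from h import *
c=eyes.capture("wrist");img=c["pixels"]
cv2.imwrite("pics/c15.png",cv2.resize(img[130:230,270:370,::-1],None,fx=5,fy=5,interpolation=2))
for X in [(467,-118,68)]: print(proj(c,X,1))
```

```text
[322.11209101 174.05103175]
```

View pics/c15.png

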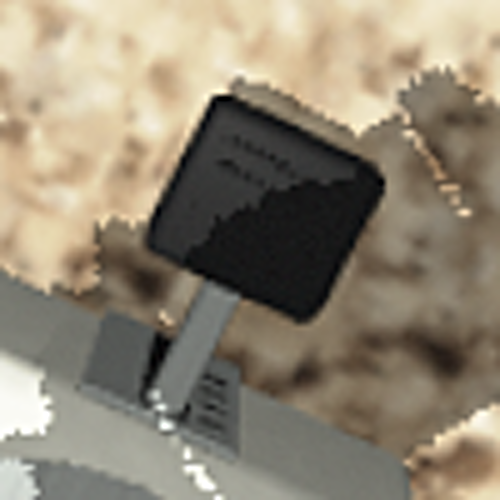

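```bash
python3 -m handwheel '[{"grip":0,"tx":0,"ty":12,"tz":0,"wx":0,"wy":0,"wz":0},{"grip":0,"tx":0,"ty":25,"tz":0,"wx":0,"wy":0,"wz":0},{"grip":0,"tx":0,"ty":30,"tz":0,"wx":0,"wy":0,"wz":0},{"grip":0,"tx":0,"ty":30,"tz":0,"wx":0,"wy":0,"wz":0},{"grip":0,"tx":0,"ty":30,"tz":0,"wx":0,"wy":0,"wz":0},{"grip":0,"tx":0,"ty":25,"tz":0,"wx":0,"wy":0,"wz":0},{"grip":0,"tx":0,"ty":15,"tz":0,"wx":0,"wy":0,"wz":0},{"grip":0,"tx":0,"ty":7,"tz":0,"wx":0,"wy":0,"wz":0},{"grip":0,"tx":0,"ty":0,"tz":0,"wx":0,"wy":0,"wz":0}]'
python3 - <<'E'
from h import *
c=eyes.capture("wrist"); cv2.imwrite("pics/w16.png",c["pixels"][:,:,::-1])
c=eyes.capture("side"); cv2.imwrite("pics/s16.png",cv2.resize(c["pixels"][120:260,230:420,::-1],None,fx=4,fy=4,interpolation=2))
st()
E
```

```text
time_s: 14.28
eef_pos: [466.6, -117.8, 83.6]
ee_rot: [0.361, -0.359, -0.609, 0.609]
force: [-0.1, -0.6, -0.4]
grip_width: 0.003
t 14.38 pos [ 467.6 -118.3   85.5] F [-0.4  0.6  0.6] g 0.0 q [-0.49  0.4   1.8  -0.    0.94  2.15]
R cols [[-0.482, 0.876, -0.001], [0.001, -0.001, -1.0], [-0.876, -0.482, -0.001]]
```

View pics/w16.png

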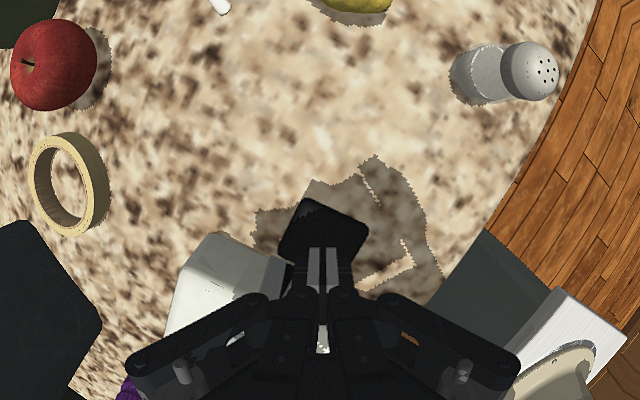

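View pics/s16.png

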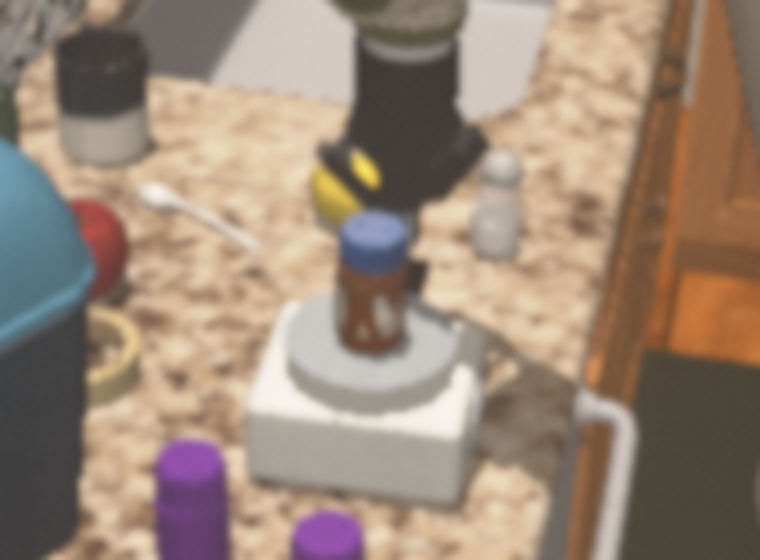

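```bash
python3 -m handwheel '[{"grip":0,"tx":0,"ty":5,"tz":0,"wx":0,"wy":0,"wz":0},{"grip":0,"tx":0,"ty":5,"tz":0,"wx":0,"wy":0,"wz":0},{"grip":0,"tx":0,"ty":3,"tz":0,"wx":0,"wy":0,"wz":0},{"grip":0,"tx":0,"ty":2,"tz":0,"wx":0,"wy":0,"wz":0},{"grip":0,"tx":0,"ty":0,"tz":0,"wx":0,"wy":0,"wz":0}]'
python3 -m handwheel '[{"grip":0,"tx":0,"ty":2,"tz":0,"wx":0,"wy":0,"wz":0},{"grip":0,"tx":0,"ty":2,"tz":0,"wx":0,"wy":0,"wz":0},{"grip":0,"tx":0,"ty":1,"tz":0,"wx":0,"wy":0,"wz":0},{"grip":0,"tx":0,"ty":0,"tz":0,"wx":0,"wy":0,"wz":0},{"grip":0,"tx":0,"ty":0,"tz":0,"wx":0,"wy":0,"wz":0}]'
```

```text
time_s: 14.8
eef_pos: [467.0, -118.0, 69.5]
ee_rot: [0.36, -0.36, -0.608, 0.608]
force: [-0.2, -0.5, -0.4]
grip_width: -0.0
time_s: 15.22
eef_pos: [467.4, -118.2, 65.3]
ee_rot: [-0.36, 0.361, 0.608, -0.608]
force: [-1.7, 0.7, 6.0]
grip_width: 0.0
```

```bash
python3 -m handwheel '[{"grip":0,"tx":0,"ty":2,"tz":0,"wx":0,"wy":0,"wz":0},{"grip":0,"tx":0,"ty":2,"tz":0,"wx":0,"wy":0,"wz":0},{"grip":0,"tx":0,"ty":2,"tz":0,"wx":0,"wy":0,"wz":0},{"grip":0,"tx":0,"ty":2,"tz":0,"wx":0,"wy":0,"wz":0},{"grip":0,"tx":0,"ty":2,"tz":0,"wx":0,"wy":0,"wz":0},{"grip":0,"tx":0,"ty":2,"tz":0,"wx":0,"wy":0,"wz":0},{"grip":0,"tx":0,"ty":2,"tz":0,"wx":0,"wy":0,"wz":0},{"grip":0,"tx":0,"ty":0,"tz":0,"wx":0,"wy":0,"wz":0},{"grip":0,"tx":0,"ty":0,"tz":0,"wx":0,"wy":0,"wz":0}]'
python3 -m handwheel '[{"grip":0,"tx":0,"ty":2,"tz":0,"wx":0,"wy":0,"wz":0},{"grip":0,"tx":0,"ty":2,"tz":0,"wx":0,"wy":0,"wz":0},{"grip":0,"tx":0,"ty":1,"tz":0,"wx":0,"wy":0,"wz":0},{"grip":0,"tx":0,"ty":0,"tz":0,"wx":0,"wy":0,"wz":0},{"grip":0,"tx":0,"ty":0,"tz":0,"wx":0,"wy":0,"wz":0}]'
```

```text
time_s: 15.97
eef_pos: [467.4, -118.2, 51.2]
ee_rot: [-0.36, 0.361, 0.608, -0.608]
force: [-1.5, 0.3, 5.2]
grip_width: 0.001
time_s: 16.38
eef_pos: [467.5, -118.2, 46.5]
ee_rot: [-0.36, 0.361, 0.608, -0.608]
force: [-3.1, 0.5, 9.1]
grip_width: 0.003
```

```bash
python3 -m handwheel '[{"grip":0,"tx":0,"ty":2,"tz":0,"wx":0,"wy":0,"wz":0},{"grip":0,"tx":0,"ty":2,"tz":0,"wx":0,"wy":0,"wz":0},{"grip":0,"tx":0,"ty":1,"tz":0,"wx":0,"wy":0,"wz":0},{"grip":0,"tx":0,"ty":1,"tz":0,"wx":0,"wy":0,"wz":0},{"grip":0,"tx":0,"ty":1,"tz":0,"wx":0,"wy":0,"wz":0},{"grip":0,"tx":0,"ty":1,"tz":0,"wx":0,"wy":0,"wz":0},{"grip":0,"tx":0,"ty":0.5,"tz":0,"wx":0,"wy":0,"wz":0},{"grip":0,"tx":0,"ty":0,"tz":0,"wx":0,"wy":0,"wz":0},{"grip":0,"tx":0,"ty":0,"tz":0,"wx":0,"wy":0,"wz":0}]'
python3 - <<'E'
from h import *
st()
for i in range(3):
    c=eyes.capture("wrist");print(sense()["force"].round(1),sense()["eef_pos"].round(1))
cv2.imwrite("pics/w17.png",c["pixels"][:,:,::-1])
for n in("side","scene"):
    c=eyes.capture(n); cv2.imwrite(f"pics/{n}17.png",cv2.resize(c["pixels"][120:260,230:420,::-1],None,fx=4,fy=4,interpolation=2))
E
```

```text
time_s: 17.13
eef_pos: [467.5, -118.2, 38.0]
ee_rot: [-0.36, 0.361, 0.608, -0.608]
force: [-2.4, 1.4, 8.9]
grip_width: 0.001
t 17.13 pos [ 467.5 -118.2   38. ] F [-2.4  1.4  8.9] g 0.1 q [-0.49  0.48  1.84 -0.    0.83  2.15]
R cols [[-0.481, 0.877, -0.001], [0.001, -0.0, -1.0], [-0.877, -0.481, -0.0]]
[-2.6  1.2 10.2] [ 467.4 -118.2   38. ]
[-1.5  1.4  9.7] [ 467.5 -118.2   38. ]
[-2.7  0.9  9.1] [ 467.5 -118.2   38. ]
```

View pics/w17.png

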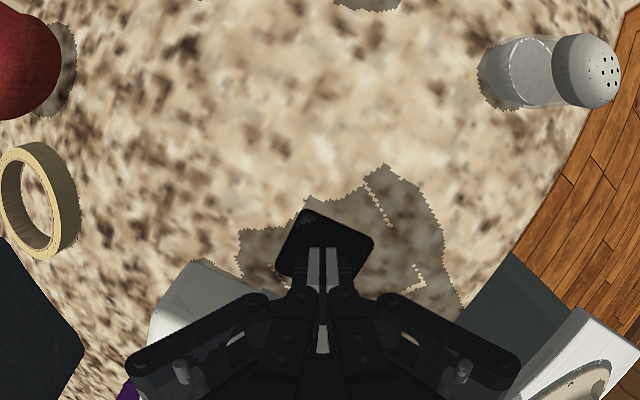

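View pics/side17.png

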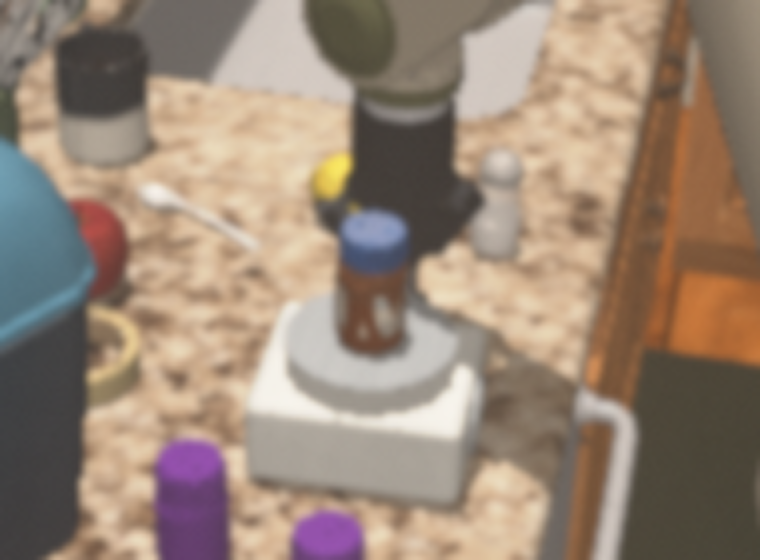

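View pics/scene17.png

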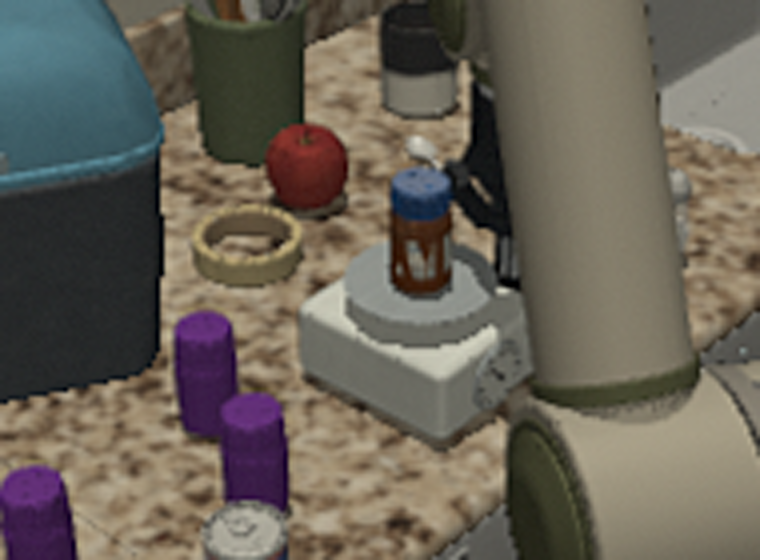

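```bash
python3 -m handwheel '[{"grip":0,"tx":0,"ty":0,"tz":0,"wx":0,"wy":0,"wz":0},{"grip":0,"tx":0,"ty":0,"tz":0,"wx":0,"wy":0,"wz":0},{"grip":0,"tx":0,"ty":0,"tz":0,"wx":0,"wy":0,"wz":0},{"grip":0,"tx":0,"ty":0,"tz":0,"wx":0,"wy":0,"wz":0},{"grip":0,"tx":0,"ty":0,"tz":0,"wx":0,"wy":0,"wz":0},{"grip":0,"tx":0,"ty":0,"tz":0,"wx":0,"wy":0,"wz":0},{"grip":0,"tx":0,"ty":0,"tz":0,"wx":0,"wy":0,"wz":0},{"grip":0,"tx":0,"ty":0,"tz":0,"wx":0,"wy":0,"wz":0}]'
python3 -c "
from rig import ctrl
print(ctrl.finish_job())"
```

```text
time_s: 18.05
eef_pos: [467.5, -118.2, 38.0]
ee_rot: [-0.36, 0.361, 0.608, -0.608]
force: [-2.3, 0.6, 9.3]
grip_width: -0.004
the job is handed in; nothing more can be done
None
```

The jar is on the middle of the scale's pan, let go and upright, and I handed the job in at about 18 s with the fingers still holding the lever at its third stop. The hand-in gives no verdict.

- **Jar:** I picked the brown jar with the blue ribbed cap, not a purple look-alike, and lowered it slowly until the pan carried its weight. After release it measured at about (462, 3) mm against a pan middle of about (462.5, 1) mm. The pan sank about 4 mm, by my estimate from the tool height, so it stayed well clear of its stop.
- **Lever:** Just before hand-in the fingertips were at z = 38.0 mm, which is 30 mm of travel. They were pushing with about 9 N, as expected at the third stop. This travel is worked out from the fingertip height, because the pad's own height was not measured separately.
- **Other things:** In the last pictures the jar stood upright and undisturbed. I never moved near the tin, the salt shaker or the lemon, and what the pictures show of them looks unmoved. The lemon is partly hidden in those views, and I did not re-measure any of the three.
- **Disagreements:** Different views put the jar and the pan up to about 10 mm apart at first. I settled each position from close wrist pictures. My first move command was refused because it left out fields, and nothing moved.

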